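# Find the full battery cartridge by weight and hold it over the scanner

### The arm

A 6-joint arm with a two-finger parallel gripper is mounted at the origin on the work surface. World frame = base frame: x ahead of the robot, y to its left, z up, the work surface at z = 0. Lengths are in m, angles in rad, forces in N, time in s.
With the tool pointing down it reaches from about 0.425 to 0.95 m from the base axis. Payload 3.5 kg.
Tool frame: the origin (TCP) lies at the very end of the fingers, on their centre line; the grasp point (between the pads) lies 19 mm behind it; z points along the fingers, y is the direction in which the jaws open and shut (so a half turn about z gives the same grasp; the last joint's range is limited). The gripper opens to 85 mm and grips with 20 to 120 N. Pads are 22 mm wide; open, the fingers measure 114 mm over their backs; the gripper's body (76 mm by 85 mm) begins 54 mm behind the grasp point. The pads swing forward as they close: fully open they stand 13 mm farther back than shut.
Start: joints at [-1.277, 0.286, 1.577, -0, 1.279, -0.15], TCP at [0.29, -0.61, 0.209] pointing down, gripper open.
Joint ranges: [-2.77, 2.77], [-0.9, 2.22], [0.21, 2.48], [-1.53, 4.67], [0.24, 2.81], [-2.84, 2.84]. Speed limits (rad/s): [2.79, 2.79, 3.14, 3.14, 3.14, 3.14].

### API

Orientations are given as a unit quaternion [x, y, z, w].
In Python, from plant import get_state, read_camera, sign_off gives the robot as it stands.
- The arm moves only by the tool step_arm, never from a script. Its argument "targets" is a list that holds one entry, the list of rows, each a list of 5 numbers: the opening, from 0 (shut) to 1 (fully open), then the shift along the tool's x, y, z each as a share of 4 cm, from -1 to 1, then the turn about the tool's z as a share of 5 degrees, from -1 to 1. A call has 1 to 10 rows; each row shifts and turns the commanded pose from where the row before left it, along the tool's axes as they then stand; what a row does not reach is not made up. A row lasts 1/12 s, in which the tool goes at most 41.7 mm and 7.16 degrees, less where a joint would pass 70% of its speed; a pose out of reach is approached as far as the arm can. A call with a number of a shift or a turn outside -1 to 1 is refused whole. A call with a gripper value outside its range is refused whole. The fingers move at their own pace and stop on an object; "squeeze" is the grip in N (left out, the last holds). Time passes only in rows, so rows that do not move let the fingers close. It gives the time, the measured TCP pose, the force and the opening at its end, in the units of the state.
- get_state(): the state, without advancing time (a new reading comes with each control period).
- read_camera(name): name is "scene" or "top" or "wrist"; returns a dict with "pixels" (420x560x3 uint8, red, green, blue), "range_z" (420x560 float32, m along the optical axis (not along the pixel's ray), 0 where there is no reading), "mtx" (3x3 intrinsics, pixels), "k1" (the pictures are not rectified: a ray, as slopes to the right and down, at radius r is drawn at 1 + k1 r^2 times it, then the intrinsics apply), "rvec" (rotation vector, rad) and "tvec" (3), from world to camera coordinates, as OpenCV has them. Camera axes: x right, y down, z forward; pixel columns grow to the right and rows downward; lengths in m; the calibration is good to about 2 mm. A picture is of the moment at which its call begins.
- sign_off(): hands the job in, once; it reports no verdict.
The state is a dict: "time": time; "qpos": joint angles; "dq": joint speeds; "joint_efforts": joint torques, N m; "eef_pos": TCP position; "tcp_rot": TCP orientation; "contact_force": force on the tool from outside, world axes, zero at the start; "wrist_torque": the same for the moment, N m; "opening": opening from 0.0 (shut) to 1.0 (fully open).
Only numpy, scipy, OpenCV 4.12 (cv2) and the standard library are available. Lean on these libraries where they do the work, as an engineer would, in place of code of your own. Each camera call takes 0.05 s, during which the arm holds its last target.

### The job

One of the two look-alike battery cartridges in the tray is full, the other is an empty dummy: lift first the left one (the robot's left) a few centimetres clear of the tray to feel its weight, set it gently back upright on its own half of the tray and let go, then lift the right one the same way. Present the heavier one to the flat scanner: hold it level and still over the middle of the glass window, lengthways along the window, about 7 cm clear above the glass, while the lighter one stands in the tray on its own half. Finish while still holding it there, never touching the scanner with a cartridge and leaving the other things on the desk where they are.

Things in the scene. Friction and masses are not known exactly. Their poses are not given: they have to be found in the camera images.
- cartridge_left_center (a point): centre of the battery cartridge in the tray's left half (+y of the tray): closed aluminium block with black end bands, 92 mm long (its x), 44 wide (y), 60 high (z, up); underside 30 mm below this point. Both look alike: the full one weighs 0.50 to 0.67 kg, the dummy 0.19 to 0.23 kg, either may be left. Contents have 2 mm of play. Grasp across the width from above, at least 25 mm free each side
- cartridge_right_center (a point): centre of the battery cartridge in the tray's right half (-y of the tray): closed aluminium block with black end bands, 92 mm long (its x), 44 wide (y), 60 high (z, up); underside 30 mm below this point. Both look alike: the full one weighs 0.50 to 0.67 kg, the dummy 0.19 to 0.23 kg, either may be right. Contents have 2 mm of play. Grasp across the width from above, at least 25 mm free each side
- tray: fixed shallow grey tray, 160 mm (its x) x 290 mm (its y), 4 mm floor and 4 mm walls, rim 12 mm above the desk. Origin: centre of its underside, on the desk; its +y side is the left half, its -y side the right half; the cartridges start near y = +80 and -80 mm in its frame
- scanner_window (a point): middle of the glass window, on the top face, of the fixed grey flat scanner, 170 mm (its x) x 120 mm (its y) x 30 mm high; the dark window is 122 mm long (its x) x 70 mm; z up. This point lies 30 mm above the desk
- pry_bar: flat steel pry bar, 110 x 10 x 5 mm, lying in the tray between the two cartridges, long axis roughly along the tray's x; leave alone. Origin: centre of its underside
- mug: white mug, 76 mm across, 92 mm high with a handle, standing beyond the scanner. Bystander; origin: centre of its underside
- tape_roll: roll of clear tape lying flat, 76 mm across, 22 mm high, beyond tray and scanner, in the middle. Bystander; origin: centre of its underside
- pen_pot: dark round pen pot, 72 mm across, 90 mm high, pens up to 145 mm, far left. Bystander; origin: centre of its underside
- stapler: black stapler, 130 x 34 x 55 mm, far left. Bystander; origin: centre of its underside
- screw_box: clear open box of screws, 100 x 70 x 30 mm, far right. Bystander; origin: centre of its underside
There are look-alikes about, which are no part of the job. Leave any blue look-alike of the part that bears cartridge_left_center alone. Leave any yellow look-alike of the part that bears cartridge_right_center alone.

How it is judged:
On the way, in this order (a step that is already met when the one before it is completed fails the run):
1. the left cartridge is held clear of the tray while the right one stands in it (contact force between cartridge_left and the fingers above 1 N and contact force between cartridge_left and tray below 0.1 N and height (world z) of cartridge_left_center above 0.064 m and z of cartridge_right_center in the frame of tray below 0.041 m and x of cartridge_right_center in the frame of tray between -0.07 and 0.07 m and y of cartridge_right_center in the frame of tray between -0.14 and 0.14 m and y of cartridge_right_center in the frame of tray below 0 m and angle between cartridge_right_center's own z axis and vertical below 0.12 rad and contact force between cartridge_right and tray above 0.8 N and contact force between cartridge_right and the fingers below 0.1 N), for 0.2 s.
2. the left cartridge stands released on its half of the tray and the right one is held clear of it (contact force between cartridge_right and the fingers above 1 N and contact force between cartridge_right and tray below 0.1 N and height (world z) of cartridge_right_center above 0.064 m and z of cartridge_left_center in the frame of tray below 0.041 m and x of cartridge_left_center in the frame of tray between -0.07 and 0.07 m and y of cartridge_left_center in the frame of tray between -0.14 and 0.14 m and y of cartridge_left_center in the frame of tray above 0 m and angle between cartridge_left_center's own z axis and vertical below 0.12 rad and contact force between cartridge_left and tray above 0.8 N and contact force between cartridge_left and the fingers below 0.1 N), for 0.2 s.
At the end, for the whole second after the job is handed in: The heavier cartridge is held still over the window: centre within 30 mm, underside 25 to 140 mm above the glass, level within 0.2 rad, lengthways within 0.3 rad, touching no scanner, tray or other cartridge. The lighter (under 3.6 N on the tray) stands released on its half of the tray (((contact force between cartridge_left and the fingers above 1 N and contact force between cartridge_left and tray below 0.1 N and z of cartridge_left_center in the frame of scanner_window between 0.055 and 0.17 m and horizontal distance between cartridge_left_center and scanner_window below 0.03 m and angle between cartridge_left_center's own z axis and vertical below 0.2 rad and angle between the x axis of cartridge_left_center and the x axis of scanner_window, either way round below 0.3 rad and linear speed of each of cartridge_left, cartridge_right below 0.03 m/s and contact force between cartridge_left and scanner below 0.1 N and contact force between cartridge_left and cartridge_right below 0.1 N and z of cartridge_right_center in the frame of tray below 0.041 m and x of cartridge_right_center in the frame of tray between -0.07 and 0.07 m and y of cartridge_right_center in the frame of tray between -0.14 and 0.14 m and y of cartridge_right_center in the frame of tray below 0 m and angle between cartridge_right_center's own z axis and vertical below 0.12 rad and contact force between cartridge_right and tray between 0.8 and 3.6 N and contact force between cartridge_right and the fingers below 0.1 N) or (contact force between cartridge_right and the fingers above 1 N and contact force between cartridge_right and tray below 0.1 N and z of cartridge_right_center in the frame of scanner_window between 0.055 and 0.17 m and horizontal distance between cartridge_right_center and scanner_window below 0.03 m and angle between cartridge_right_center's own z axis and vertical below 0.2 rad and angle between the x axis of cartridge_right_center and the x axis of scanner_window, either way round below 0.3 rad and linear speed of each of cartridge_right, cartridge_left below 0.03 m/s and contact force between cartridge_right and scanner below 0.1 N and contact force between cartridge_right and cartridge_left below 0.1 N and z of cartridge_left_center in the frame of tray below 0.041 m and x of cartridge_left_center in the frame of tray between -0.07 and 0.07 m and y of cartridge_left_center in the frame of tray between -0.14 and 0.14 m and y of cartridge_left_center in the frame of tray above 0 m and angle between cartridge_left_center's own z axis and vertical below 0.12 rad and contact force between cartridge_left and tray between 0.8 and 3.6 N and contact force between cartridge_left and the fingers below 0.1 N))); the arm keeps its last pose, push and grip.
It fails at once if a cartridge is let fall from more than about a centimetre ((linear speed of cartridge_left above 0.45 m/s and contact force between cartridge_left and the fingers below 0.1 N) or (linear speed of cartridge_right above 0.45 m/s and contact force between cartridge_right and the fingers below 0.1 N)).
It fails at once if a cartridge is tipped over (angle between any of cartridge_left_center, cartridge_right_center's own z axis and vertical above 0.6 rad).
It fails at once if a cartridge is banged on the tray (contact force between any of cartridge_left, cartridge_right and tray above 50 N).
It fails at once if a cartridge touches the scanner (contact force between any of cartridge_left, cartridge_right and scanner above 1 N).
It fails at once if another thing on the desk is moved (distance of any of pry_bar, mug, tape_roll, pen_pot, stapler, screw_box from where it was at the start of the episode above 0.03 m).
It also fails if it takes over 72 s, if anything falls off the work surface, if the arm or the gripper's body presses on something with over 40 N, if the wrist force passes 120 N, or if a joint passes its speed limit or range.

## Working session

There is one attempt and no reset: what is moved stays moved. The work goes in short steps, Python scripts to look and compute and a tool call to move; the robot and the scene stay as the last step left them, time stands still between calls to the robot, and variables do not carry over. Pictures are saved under pics/ and viewed, and the job is handed in when it is done.

Besides the shell and the picture viewer there is one more tool, called after "Call:" by a JSON object that holds its "method" and its "body". step_arm: Moves the arm, as the interface text tells. Shift numbers are shares of 4 cm and turn numbers shares of 5 degrees, none past 1 either way. Its arguments: {"type":"object","properties":{"targets":{"type":"array"},"squeeze":{"type":"number"}},"required":["targets"]}

```bash
mkdir -p pics; ls
cat > h.py <<'E'
import numpy as np,cv2
from plant import get_state, read_camera, sign_off
def cloud(c):
    R=cv2.Rodrigues(np.array(c["rvec"],float))[0];t=np.array(c["tvec"],float).reshape(3)
    K=np.array(c["mtx"],float);h,w=c["range_z"].shape
    v,u=np.mgrid[:h,:w].astype(float)
    p=cv2.undistortPoints(np.stack([u.ravel(),v.ravel()],1)[:,None],K,np.array([c["k1"],0,0,0,0.]))[:,0]
    z=c["range_z"].ravel().astype(float)
    P=np.stack([p[:,0]*z,p[:,1]*z,z],1)
    W=(P-t)@R
    W[z==0]=np.nan
    return W.reshape(h,w,3)
E
python3 - <<'E'
from h import *
print(get_state())
for n in("scene","top"):
    c=read_camera(n);cv2.imwrite(f"pics/{n}0.png",c["pixels"][:,:,::-1]);np.savez(f"{n}0.npz",**c);print(c["k1"])
E
```

```text
pics
{'time': 0.0, 'qpos': array([-1.27700356e+00,  2.87175486e-01,  1.57817241e+00,  3.45514063e-06,
        1.27858613e+00, -1.49990140e-01]), 'dq': array([ 0.00106257, -0.00015791, -0.00022989, -0.00100202,  0.00010653,
       -0.00063583]), 'joint_efforts': array([-1.87632133e-03, -4.05983162e+01, -2.92629540e+01, -3.29658287e-04,
        5.74612641e-03,  7.23708752e-06]), 'eef_pos': array([ 0.28964509, -0.60891924,  0.20784317]), 'tcp_rot': array([ 9.75482374e-01,  2.20074459e-01, -8.24522024e-05, -1.16778458e-03]), 'contact_force': array([-0.35752334, -0.32679129, -1.43447961]), 'wrist_torque': array([-0.01034952, -0.03101753,  0.00184883]), 'opening': 0.9987600518506391}
-0.06893816617740497
0.007286442250088055
```

View pics/scene0.png

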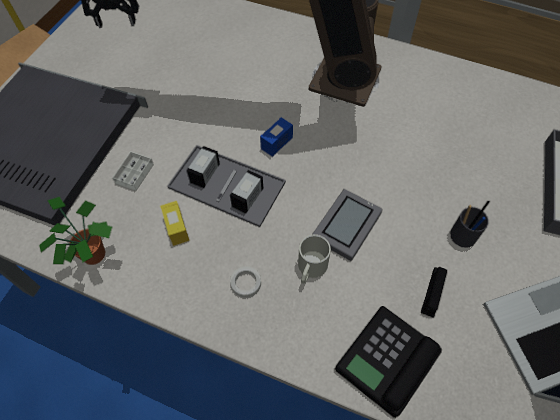

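View pics/top0.png

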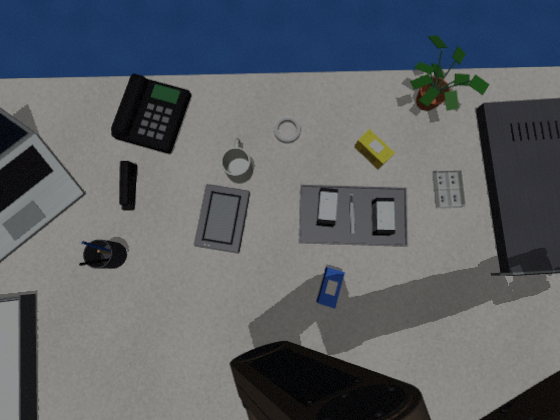

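The top view has the tray at px (353,215) holding two aluminium cartridges: left (+y) at (327,207) and right (-y) at (383,216). The pry bar lies between them at (352,214) and the scanner is at (222,218). Two look-alikes stand outside the tray, blue at (331,286) and yellow at (375,149), so neither is meant. The two in the tray fit the description. I'll enlarge that area and measure.

Run:
```python
from h import *
c=dict(np.load("top0.npz"));W=cloud(c);im=c["pixels"]
cv2.imwrite("pics/crop0.png",cv2.resize(im[170:260,185:415,::-1],None,fx=3.4,fy=3.4,interpolation=cv2.INTER_CUBIC))
def rect(m,name):
    P=W[m];P=P[~np.isnan(P[:,0])];r=cv2.minAreaRect((P[:,:2]*1000).astype(np.float32))
    print(name,len(P),np.round(r[0],1),np.round(r[1],1),round(r[2],1),"z",np.round(np.percentile(P[:,2],[5,50,95])*1000,1))
u=np.arange(560)[None,:]+0*np.arange(420)[:,None];v=np.arange(420)[:,None]+0*np.arange(560)[None,:]
Z=W[:,:,2]
def reg(a,b,d,e):return (u>=a)&(u<=b)&(v>=d)&(v<=e)
rect(reg(310,345,180,235)&(Z>.055)&(Z<.08),"L")
rect(reg(365,402,190,245)&(Z>.055)&(Z<.08),"R")
rect(reg(190,252,180,255)&(Z>.02)&(Z<.04)&~((u>220)&(v<186)),"scan")
rect(reg(295,412,180,250)&(Z>.0085)&(Z<.02),"tray rim")
rect(reg(295,412,180,250)&(Z>.002)&(Z<.02),"tray")
g=im.astype(int).sum(2)
rect(reg(204,240,192,242)&(Z>.02)&(Z<.04)&(g<150),"window?")
for a in [(222,218),(222,188),(352,215),(327,207),(383,216),(331,286),(375,149)]: print(a,np.round(W[a[1],a[0]],4),im[a[1],a[0]])
```

```text
L 624 [539.4 -98.2] [44.7 93.2] 83.2 z [61.5 64.9 67.9]
R 656 [ 511.2 -244.5] [45.1 93.4] 88.0 z [60.9 64.7 67.7]
scan 2836 [519.5 181.6] [120.8 170.2] 79.6 z [27.5 31.  34.1]
tray rim 793 [ 522.6 -171.6] [290.2 160.9] 87.0 z [ 8.7 11.8 15.7]
tray 4989 [ 524.1 -178. ] [324.1 193.6] 88.7 z [ 2.4  5.1 12.9]
window? 229 [521.9 178.5] [ 95.8 135.4] 89.4 z [28.  30.8 33.8]
(222, 218) [0.5181 0.1786 0.0312] [93 95 97]
(222, 188) [0.5993 0.1788 0.0331] [84 84 88]
(352, 215) [ 0.5217 -0.1704  0.0106] [122 124 127]
(327, 207) [ 0.5359 -0.0974  0.0661] [141 143 144]
(383, 216) [ 0.5096 -0.2396  0.0656] [141 143 142]
(331, 286) [ 0.3366 -0.0998  0.0629] [103 100  96]
(375, 149) [ 0.6899 -0.2311  0.0606] [140 142 140]
```

View pics/crop0.png

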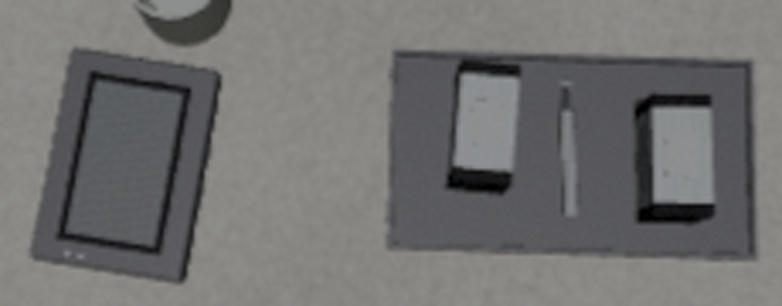

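The crop confirms it: both parts in the tray are grey with black end bands. First I rotate the tool, then translate, and I check obstacle heights on the path.

```bash
cat >> h.py <<'E'
from scipy.spatial.transform import Rotation as Ro
def todo(x,y,z,yaw):
    s=get_state();R=Ro.from_quat(s["tcp_rot"]);d=R.inv().apply(np.array([x,y,z])-s["eef_pos"])
    m=R.as_matrix();cy=np.degrees(np.arctan2(m[1,0],m[0,0]))
    print("t",round(s["time"],2),"pos",np.round(s["eef_pos"],4),"yaw",round(cy,2),"tilt",round(np.degrees(np.arccos(-m[2,2])),2),"F",np.round(s["contact_force"],2),"op",round(s["opening"],3))
    print("tool units(4cm) total",np.round(d/.04,3),"turn units(5deg)",round((cy-yaw)/5,3))
E
python3 - <<'E'
from h import *
todo(.539,-.098,.2,-6.8)
for n in("top0","scene0"):
    W=cloud(dict(np.load(n+".npz"))).reshape(-1,3)
    k=(W[:,0]>.15)&(W[:,0]<.7)&(W[:,1]>-.75)&(W[:,1]<.3)&(W[:,2]<.5)
    print(n,np.nanmax(W[k,2]))
    k2=k&(W[:,1]<-.35); print(np.nanmax(W[k2,2]))
E
```

```text
t 0.1 pos [ 0.2896 -0.609   0.208 ] yaw 25.43 tilt 0.13 F [-0.13 -0.73  0.42] op 1.001
tool units(4cm) total [11.115 -8.86   0.222] turn units(5deg) 6.445
top0 0.49997373552185825
0.05505157465392339
scene0 0.4616550094986583
0.343062565366196
```

Call:
{"method": "step_arm", "body": {"targets": [[[1,0,0,0,1],[1,0,0,0,1],[1,0,0,0,1],[1,0,0,0,1],[1,0,0,0,1],[1,0,0,0,1],[1,0,0,0,0.44],[1,0,0,0,0],[1,0,0,0,0]]]}}

```text
time: 0.85
eef_pos: [0.2898, -0.6093, 0.2086]
tcp_rot: [0.998, -0.058, -0.0, -0.0]
contact_force: [0.6, 0.6, -1.1]
opening: 1.0
```

```bash
python3 -c "
from h import *
todo(.539,-.098,.13,-6.8)"
```

```text
t 0.85 pos [ 0.2898 -0.6093  0.2086] yaw -6.7 tilt 0.06 F [ 0.57  0.6  -1.05] op 1.0
tool units(4cm) total [  4.697 -13.421   1.976] turn units(5deg) 0.019
```

Call:
{"method": "step_arm", "body": {"targets": [[[1,0.14,-0.4,0,0],[1,0.28,-0.8,0,0],[1,0.28,-0.8,0,0],[1,0.28,-0.8,0,0],[1,0.28,-0.8,0,0],[1,0.28,-0.8,0,0],[1,0.28,-0.8,0,0],[1,0.28,-0.8,0,0],[1,0.28,-0.8,0,0],[1,0.28,-0.8,0,0]]]}}

```text
time: 1.68
eef_pos: [0.4317, -0.3186, 0.2092]
tcp_rot: [0.998, -0.059, 0.0, 0.0]
contact_force: [0.2, -0.8, 0.1]
opening: 0.999
```

Call:
{"method": "step_arm", "body": {"targets": [[[1,0.28,-0.8,0,0],[1,0.28,-0.8,0,0],[1,0.28,-0.8,0,0],[1,0.28,-0.8,0.2,0],[1,0.28,-0.8,0.3,0],[1,0.28,-0.8,0.3,0],[1,0.28,-0.8,0.3,0],[1,0,0,0.3,0],[1,0,0,0,0],[1,0,0,0,0]]]}}

```text
time: 2.52
eef_pos: [0.5349, -0.1069, 0.1524]
tcp_rot: [0.998, -0.058, -0.001, -0.0]
contact_force: [-1.9, -0.1, 0.6]
opening: 1.003
```

```bash
python3 -c "
from h import *
todo(.539,-.098,.13,-6.8)
c=read_camera('wrist');cv2.imwrite('pics/w1.png',c['pixels'][:,:,::-1]);W=cloud(c)
k=(W[:,:,2]>.056)&(W[:,:,2]<.072)
n,l,st,ce=cv2.connectedComponentsWithStats(k.astype(np.uint8))
for i in range(1,n):
  if st[i,4]>800:
    P=W[l==i];r=cv2.minAreaRect((P[:,:2]*1000).astype(np.float32));print(st[i],np.round(r[0],1),np.round(r[1],1),r[2],np.nanmedian(P[:,2]))
"
```

```text
t 2.52 pos [ 0.5349 -0.1069  0.1524] yaw -6.7 tilt 0.12 F [-1.88 -0.13  0.56] op 1.003
tool units(4cm) total [ 0.076 -0.233  0.56 ] turn units(5deg) 0.02
[423   0  58  32 971] [ 662.5 -249.1] [40.9 21.1] 85.55895233154297 0.0601305667797919
[ 236  139   60  115 6486] [543.1 -99.9] [44.5 92. ] 83.12786102294922 0.06423263017437952
[ 417  152   65  116 6267] [ 514.8 -246.5] [46.3 93.5] 87.90576171875 0.06400978169575386
```

View pics/w1.png

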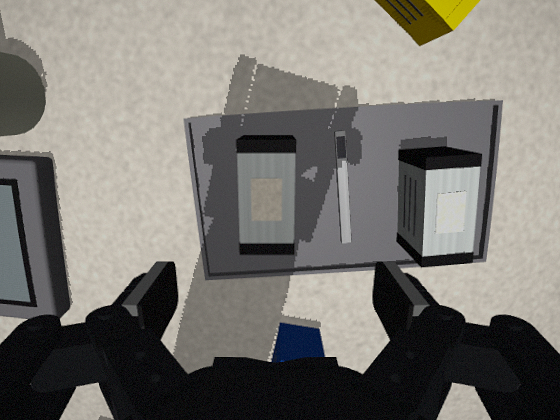

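The wrist view shows the left cartridge at px (266,196), right at (440,205) and the bar at (343,185). The wrist estimate is within 4 mm of the top one, so I use the mean, (0.541,-0.099), and descend in stages.

Call:
{"method": "step_arm", "body": {"targets": [[[1,0.13,-0.2,0,0.02],[1,0,0,0.4,0],[1,0,0,0.5,0],[1,0,0,0.5,0],[1,0,0,0.3,0],[1,0,0,0,0],[1,0,0,0,0]]]}}

```text
time: 3.15
eef_pos: [0.5418, -0.1002, 0.0854]
tcp_rot: [0.998, -0.06, -0.0, -0.0]
contact_force: [0.8, -0.1, 0.6]
opening: 0.999
```

```bash
python3 -c "
from h import *
todo(.541,-.099,.022,-6.8)
c=read_camera('wrist');cv2.imwrite('pics/w2.png',c['pixels'][:,:,::-1])"
```

```text
t 3.15 pos [ 0.5418 -0.1002  0.0854] yaw -6.93 tilt 0.02 F [ 0.84 -0.14  0.6 ] op 0.999
tool units(4cm) total [-0.022 -0.027  1.584] turn units(5deg) -0.025
```

View pics/w2.png

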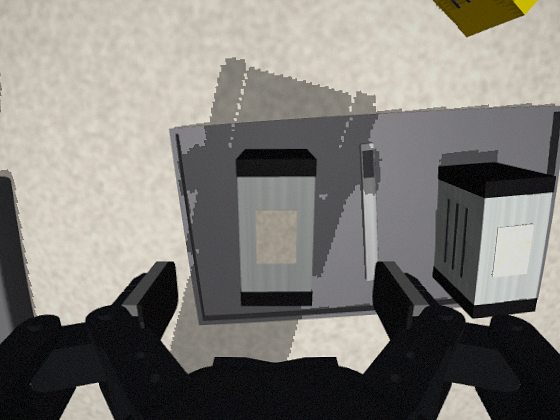

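The left cartridge (px 276) is centred between the fingers (168 and 375). Descending, then closing.

Call:
{"method": "step_arm", "body": {"targets": [[[1,0,0,0.4,0],[1,0,0,0.4,0],[1,0,0,0.4,0],[1,0,0,0.3,0],[1,0,0,0.08,0],[1,0,0,0,0],[1,0,0,0,0]]]}}

```text
time: 3.78
eef_pos: [0.5426, -0.1, 0.023]
tcp_rot: [0.998, -0.06, 0.001, 0.0]
contact_force: [1.2, 0.1, -0.3]
opening: 0.998
```

Call:
{"method": "step_arm", "body": {"targets": [[[0,0,0,0,0],[0,0,0,0,0],[0,0,0,0,0],[0,0,0,0,0],[0,0,0,0,0],[0,0,0,0,0],[0,0,0,0,0],[0,0,0,0,0]]], "squeeze": 60}}

```text
time: 4.45
eef_pos: [0.5425, -0.1003, 0.0232]
tcp_rot: [0.998, -0.06, 0.001, 0.0]
contact_force: [-1.7, -1.8, 5.8]
opening: 0.503
```

```bash
python3 -c "
from h import *
todo(.541,-.099,.022,-6.8)
print(get_state()['joint_efforts'],get_state()['wrist_torque'])
c=read_camera('wrist');cv2.imwrite('pics/w3.png',c['pixels'][:,:,::-1])"
```

```text
t 4.45 pos [ 0.5425 -0.1003  0.0232] yaw -6.86 tilt 0.1 F [-1.71 -1.81  5.82] op 0.503
tool units(4cm) total [-0.04  -0.028  0.029] turn units(5deg) -0.011
[  0.9738579  -30.32512665 -21.48126662   0.31315676  -0.24859278
   0.0597545 ] [-0.10970787  0.22128853  0.08143128]
```

View pics/w3.png

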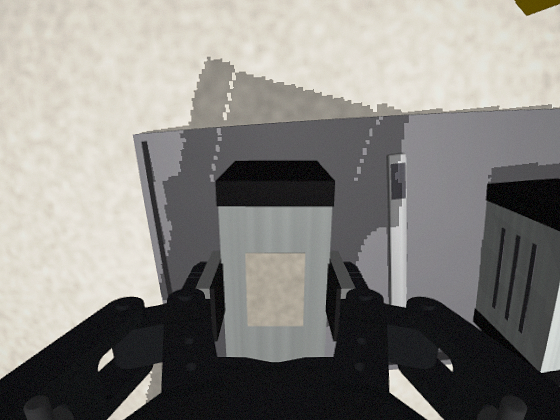

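Gripped: the opening of 0.503 is about 43 mm, with both pads on the cartridge's sides. I lift 46 mm gently and hold to weigh it.

Call:
{"method": "step_arm", "body": {"targets": [[[0,0,0,-0.05,0],[0,0,0,-0.1,0],[0,0,0,-0.2,0],[0,0,0,-0.2,0],[0,0,0,-0.2,0],[0,0,0,-0.2,0],[0,0,0,-0.15,0],[0,0,0,-0.05,0],[0,0,0,0,0],[0,0,0,0,0]]]}}

```text
time: 5.33
eef_pos: [0.5416, -0.0997, 0.0681]
tcp_rot: [0.998, -0.06, 0.0, -0.0]
contact_force: [0.1, -0.0, -5.8]
opening: 0.498
```

Call:
{"method": "step_arm", "body": {"targets": [[[0,0,0,0,0],[0,0,0,0,0],[0,0,0,0,0],[0,0,0,0,0],[0,0,0,0,0]]]}}

```text
time: 5.75
eef_pos: [0.5416, -0.0997, 0.0678]
tcp_rot: [0.998, -0.06, -0.0, -0.0]
contact_force: [1.0, -0.2, -5.6]
opening: 0.499
```

```bash
python3 -c "
from h import *
todo(.541,-.099,.022,-6.8)
f=[]
for i in range(4):
  s=get_state();f.append(s['contact_force']);print(s['contact_force'],s['joint_efforts'][1:3],s['time']);c=read_camera('wrist')
print(np.mean(f,0))
cv2.imwrite('pics/w4.png',c['pixels'][:,:,::-1])"
```

```text
t 5.75 pos [ 0.5416 -0.0997  0.0678] yaw -6.87 tilt 0.03 F [ 0.95 -0.22 -5.55] op 0.499
tool units(4cm) total [-0.016 -0.015  1.145] turn units(5deg) -0.015
[ 0.95140875 -0.22304564 -5.55214484] [-35.33003569 -27.76967704] 5.75
[-0.57825365 -0.62814981 -5.43026889] [-35.32504678 -27.77420819] 5.8
[ 0.98661072  1.08325263 -6.89437553] [-35.32386303 -27.78114259] 5.85
[-0.23912236 -0.03123305 -5.66581078] [-35.32560468 -27.78854728] 5.9
[ 0.28016086  0.05020603 -5.88565001]
```

View pics/w4.png

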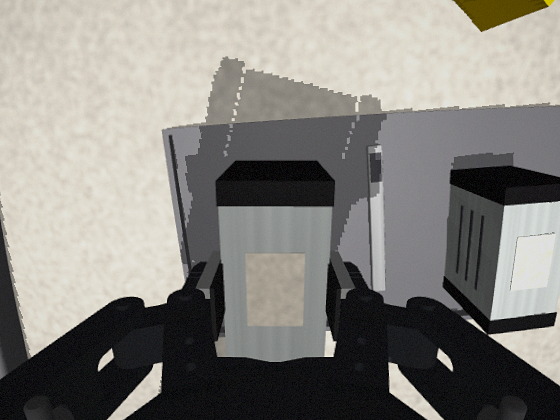

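It is held clear, and the load is about 5.9 N (about 0.6 kg), so likely the full one. Setting it back gently.

Call:
{"method": "step_arm", "body": {"targets": [[[0,0,0,0.1,0],[0,0,0,0.15,0],[0,0,0,0.2,0],[0,0,0,0.2,0],[0,0,0,0.2,0],[0,0,0,0.1,0],[0,0,0,0.05,0],[0,0,0,0.05,0],[0,0,0,0.02,0],[0,0,0,0.02,0]]]}}

```text
time: 6.78
eef_pos: [0.5421, -0.0999, 0.0247]
tcp_rot: [0.998, -0.06, 0.0, 0.0]
contact_force: [-0.0, 0.3, -5.2]
opening: 0.498
```

Call:
{"method": "step_arm", "body": {"targets": [[[0,0,0,0.02,0],[0,0,0,0.02,0],[0,0,0,0,0],[0,0,0,0,0]]]}}

```text
time: 7.12
eef_pos: [0.5421, -0.0999, 0.0232]
tcp_rot: [0.998, -0.06, 0.0, 0.0]
contact_force: [0.6, 0.5, -5.0]
opening: 0.499
```

```bash
python3 -c "
from h import *
todo(.541,-.099,.022,-6.8)"
```

```text
t 7.12 pos [ 0.5421 -0.0999  0.0232] yaw -6.87 tilt 0.05 F [ 0.56  0.48 -5.02] op 0.499
tool units(4cm) total [-0.029 -0.019  0.03 ] turn units(5deg) -0.014
```

Call:
{"method": "step_arm", "body": {"targets": [[[0,0,0,0.015,0],[0,0,0,0.015,0],[0,0,0,0,0],[0,0,0,0,0]]]}}

```text
time: 7.45
eef_pos: [0.5421, -0.0999, 0.0231]
tcp_rot: [0.998, -0.06, 0.0, 0.0]
contact_force: [-4.7, 0.0, 5.8]
opening: 0.499
```

Contact reached, with Fz now +5.8 N. Releasing.

Call:
{"method": "step_arm", "body": {"targets": [[[0.6,0,0,0,0],[0.7,0,0,0,0],[0.8,0,0,0,0],[1,0,0,0,0],[1,0,0,0,0],[1,0,0,0,0],[1,0,0,0,0]]]}}

```text
time: 8.03
eef_pos: [0.5418, -0.0997, 0.0216]
tcp_rot: [0.998, -0.06, 0.0, 0.0]
contact_force: [0.7, 0.1, -0.3]
opening: 0.995
```

Call:
{"method": "step_arm", "body": {"targets": [[[1,0,0,-0.1,0],[1,0,0,-0.3,0],[1,0,0,-0.5,0],[1,0,0,-0.7,0],[1,0,0,-0.7,0],[1,0,0,-0.5,0],[1,0,0,-0.2,0],[1,0,0,0,0]]]}}

```text
time: 8.7
eef_pos: [0.5436, -0.1004, 0.1453]
tcp_rot: [0.998, -0.06, 0.003, 0.001]
contact_force: [0.5, 0.5, 0.2]
opening: 0.998
```

```bash
cat >> h.py <<'E'
def carts(name,pic):
    c=read_camera(name);cv2.imwrite(f'pics/{pic}.png',c['pixels'][:,:,::-1]);W=cloud(c)
    k=(W[:,:,2]>.056)&(W[:,:,2]<.072)
    n,l,st,ce=cv2.connectedComponentsWithStats(k.astype(np.uint8))
    for i in range(1,n):
      if st[i,4]>(800 if name=='wrist' else 400):
        P=W[l==i];r=cv2.minAreaRect((P[:,:2]*1000).astype(np.float32));print(name,st[i],np.round(r[0],1),np.round(r[1],1),round(r[2],1),np.nanmedian(P[:,2]).round(4))
E
python3 -c "
from h import *
carts('wrist','w5');carts('top','t5')
todo(.513,-.2455,.12,-2.0)"
```

```text
wrist [ 424    0   78   43 1705] [ 666.  -248.8] [55.4 28.6] 85.7 0.0601
wrist [ 244  151   62  117 6728] [542.8 -99.2] [45.2 92.6] 82.9 0.0642
wrist [ 427  164   67  116 6386] [ 514.8 -246.4] [46.8 93.9] 87.8 0.064
top [111  73  34  62 936] [834.7 432. ] [ 43.6 177.4] 72.9 0.0626
top [357 129  37  28 497] [ 697.7 -232.4] [91.5 46.9] 42.5 0.0608
top [376 198  19  36 544] [ 511.2 -244.7] [45.  91.6] 87.3 0.065
t 8.8 pos [ 0.5413 -0.0996  0.1412] yaw -6.87 tilt 0.03 F [-0.75 -0.2  -1.53] op 0.999
tool units(4cm) total [-0.265  3.707  0.53 ] turn units(5deg) -0.975
```

View pics/w5.png

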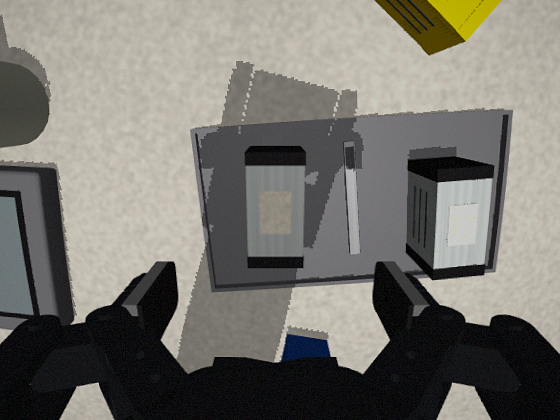

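The left cartridge stands upright at px (275,207) in its half, at the same spot as before (0.543,-0.099), and the bar hasn't moved. Now to the right one at (0.513,-0.2455), yaw about -2.2°.

Call:
{"method": "step_arm", "body": {"targets": [[[1,-0.03,0.3,0,-0.3],[1,-0.03,0.6,0,-0.6],[1,-0.04,0.7,0,0],[1,-0.04,0.7,0,0],[1,-0.04,0.7,0,0],[1,-0.04,0.5,0,0],[1,0,0.2,0,0],[1,0,0,0,0],[1,0,0,0,0]]]}}

```text
time: 9.55
eef_pos: [0.5239, -0.2461, 0.14]
tcp_rot: [1.0, -0.021, -0.001, -0.001]
contact_force: [-0.6, -0.7, 0.4]
opening: 1.002
```

```bash
python3 -c "
from h import *
carts('wrist','w6')
todo(.513,-.2455,.022,-2.2)"
```

```text
wrist [245   0  57  30 863] [ 661.2 -249.8] [37.7 18.7] 87.2 0.0602
wrist [  50  133   71  123 7097] [542.6 -99.9] [46.5 93.9] 83.1 0.0642
wrist [ 246  162   62  117 6811] [ 514.9 -246.3] [45.1 92.4] 87.7 0.0642
t 9.6 pos [ 0.5242 -0.2456  0.1404] yaw -2.35 tilt 0.15 F [-0.99  1.18  0.4 ] op 0.997
tool units(4cm) total [-0.274  0.014  2.961] turn units(5deg) -0.03
```

View pics/w6.png

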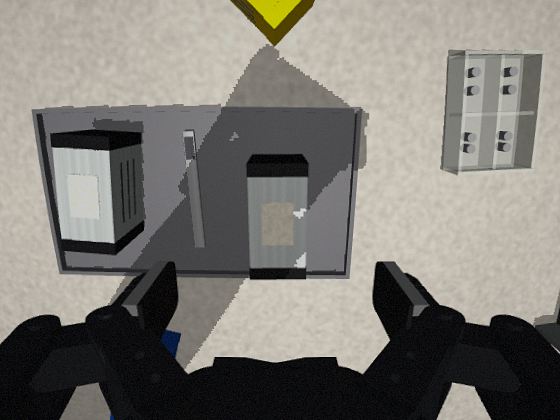

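Right cartridge at px (277,215), centred between the fingers (168 and 375), fingertips clear of the bar. Descending and gripping.

Call:
{"method": "step_arm", "body": {"targets": [[[1,-0.25,0.01,0.2,0],[1,0,0,0.5,0],[1,0,0,0.5,0],[1,0,0,0.5,0],[1,0,0,0.5,0],[1,0,0,0.4,0],[1,0,0,0.25,0],[1,0,0,0.1,0],[1,0,0,0,0],[1,0,0,0,0]]]}}

```text
time: 10.43
eef_pos: [0.5153, -0.2467, 0.0243]
tcp_rot: [1.0, -0.02, 0.0, 0.0]
contact_force: [0.6, -0.3, 0.2]
opening: 1.004
```

Call:
{"method": "step_arm", "body": {"targets": [[[0,0,0,0,0],[0,0,0,0,0],[0,0,0,0,0],[0,0,0,0,0],[0,0,0,0,0],[0,0,0,0,0],[0,0,0,0,0],[0,0,0,0,0]]], "squeeze": 60}}

```text
time: 11.1
eef_pos: [0.5154, -0.2476, 0.0248]
tcp_rot: [1.0, -0.021, 0.001, 0.001]
contact_force: [-0.3, -0.6, 6.3]
opening: 0.495
```

Call:
{"method": "step_arm", "body": {"targets": [[[0,0,0,-0.05,0],[0,0,0,-0.1,0],[0,0,0,-0.2,0],[0,0,0,-0.2,0],[0,0,0,-0.2,0],[0,0,0,-0.2,0],[0,0,0,-0.15,0],[0,0,0,-0.05,0],[0,0,0,0,0],[0,0,0,0,0]]]}}

```text
time: 11.93
eef_pos: [0.5146, -0.2468, 0.0697]
tcp_rot: [1.0, -0.021, 0.0, 0.0]
contact_force: [0.1, -0.1, -2.1]
opening: 0.494
```

Call:
{"method": "step_arm", "body": {"targets": [[[0,0,0,0,0],[0,0,0,0,0],[0,0,0,0,0],[0,0,0,0,0],[0,0,0,0,0]]]}}

```text
time: 12.35
eef_pos: [0.5145, -0.2468, 0.0694]
tcp_rot: [1.0, -0.021, -0.0, -0.0]
contact_force: [0.2, -0.1, -2.5]
opening: 0.501
```

```bash
python3 -c "
from h import *
todo(.514,-.246,.022,-2.2)
f=[]
for i in range(4):
  s=get_state();f.append(s['contact_force']);print(s['contact_force'],s['joint_efforts'][1:3],s['time']);c=read_camera('wrist')
print(np.mean(f,0))
cv2.imwrite('pics/w7.png',c['pixels'][:,:,::-1])"
```

```text
t 12.35 pos [ 0.5145 -0.2468  0.0694] yaw -2.38 tilt 0.03 F [ 0.25 -0.06 -2.46] op 0.501
tool units(4cm) total [-0.013 -0.02   1.184] turn units(5deg) -0.035
[ 0.24780227 -0.05642221 -2.4642227 ] [-34.93652344 -26.14505589] 12.35
[-0.14049038  0.14009314 -2.53869501] [-34.93045807 -26.14821017] 12.4
[ 0.48801103  0.50795629 -1.61496613] [-34.9295032  -26.15325272] 12.45
[ 0.97892871  0.35534101 -1.68442552] [-34.92969275 -26.15950227] 12.5
[ 0.39356291  0.23674206 -2.07557734]
```

View pics/w7.png

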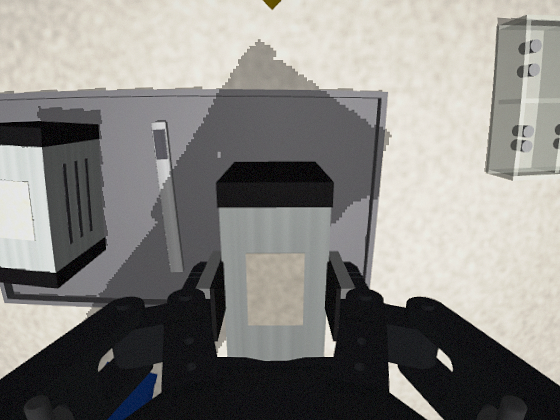

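The right one weighs about 2.1 N against 5.9 N, so it is the dummy and the left one is full. Setting the right one back.

Call:
{"method": "step_arm", "body": {"targets": [[[0,0,0,0.1,0],[0,0,0,0.15,0],[0,0,0,0.2,0],[0,0,0,0.2,0],[0,0,0,0.2,0],[0,0,0,0.1,0],[0,0,0,0.05,0],[0,0,0,0.05,0],[0,0,0,0.02,0],[0,0,0,0.02,0]]]}}

```text
time: 13.38
eef_pos: [0.5149, -0.2471, 0.0262]
tcp_rot: [1.0, -0.021, 0.0, 0.0]
contact_force: [0.5, 0.8, -2.1]
opening: 0.499
```

Call:
{"method": "step_arm", "body": {"targets": [[[0,0,0,0.02,0],[0,0,0,0.02,0],[0,0,0,0.01,0],[0,0,0,0,0],[0,0,0,0,0]]]}}

```text
time: 13.8
eef_pos: [0.5149, -0.2471, 0.0248]
tcp_rot: [1.0, -0.021, 0.0, 0.0]
contact_force: [-1.1, 0.6, 2.3]
opening: 0.5
```

Contact at Fz +2.3 N. Releasing and rising.

Call:
{"method": "step_arm", "body": {"targets": [[[0,0,0,0.01,0],[0.6,0,0,0,0],[0.7,0,0,0,0],[0.8,0,0,0,0],[1,0,0,0,0],[1,0,0,0,0],[1,0,0,0,0],[1,0,0,0,0]]]}}

```text
time: 14.47
eef_pos: [0.5146, -0.2469, 0.0235]
tcp_rot: [1.0, -0.021, -0.0, -0.0]
contact_force: [-0.2, 0.2, 0.1]
opening: 1.001
```

Call:
{"method": "step_arm", "body": {"targets": [[[1,0,0,-0.1,0],[1,0,0,-0.3,0],[1,0,0,-0.5,0],[1,0,0,-0.7,0],[1,0,0,-0.7,0],[1,0,0,-0.5,0],[1,0,0,-0.2,0],[1,0,0,0,0],[1,0,0,0,0]]]}}

```text
time: 15.22
eef_pos: [0.5145, -0.2468, 0.1437]
tcp_rot: [1.0, -0.021, 0.0, 0.0]
contact_force: [-0.1, 0.3, -1.6]
opening: 0.995
```

```bash
python3 -c "
from h import *
carts('wrist','w8')
todo(.542,-.099,.14,-6.8)"
```

```text
wrist [  50  120   69  123 7121] [542.4 -99.9] [46.3 94.2] 83.0 0.0642
wrist [ 244  149   62  118 6813] [ 514.5 -246.1] [45.2 92.9] 87.9 0.0642
t 15.27 pos [ 0.5139 -0.2464  0.1424] yaw -2.37 tilt 0.12 F [-0.16 -0.13  0.38] op 0.998
tool units(4cm) total [ 0.55  -3.711  0.064] turn units(5deg) 0.885
```

View pics/w8.png

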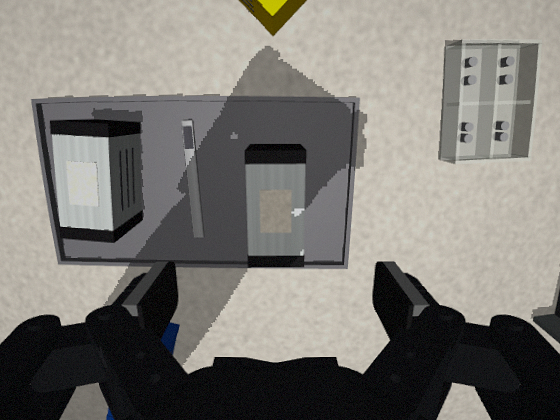

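The right one stands upright and released at px (276,205), unmoved at (0.5145,-0.246). Going back to the left (full) one.

Call:
{"method": "step_arm", "body": {"targets": [[[1,0.07,-0.3,0,0],[1,0.08,-0.6,0,0],[1,0.1,-0.7,0,0],[1,0.1,-0.7,0,0],[1,0.1,-0.7,0,0],[1,0.1,-0.5,0,0],[1,0,-0.21,0,0.3],[1,0,0,0,0.6],[1,0,0,0,0],[1,0,0,0,0]]]}}

```text
time: 16.1
eef_pos: [0.542, -0.0985, 0.1421]
tcp_rot: [0.998, -0.059, -0.001, -0.0]
contact_force: [-0.1, -0.5, -0.3]
opening: 1.001
```

```bash
python3 -c "
from h import *
carts('wrist','w9')
todo(.542,-.0995,.022,-6.9)"
```

```text
wrist [ 435    0   69   38 1363] [ 664.3 -248.7] [48.7 24.6] 85.9 0.0601
wrist [ 246  148   63  119 6950] [542.6 -99.3] [45.2 93. ] 83.3 0.0642
wrist [ 431  161   69  119 6636] [ 514.5 -246.5] [47.  93.9] 88.1 0.064
t 16.15 pos [ 0.5421 -0.099   0.1424] yaw -6.8 tilt 0.12 F [ 0.45  0.29 -0.18] op 1.001
tool units(4cm) total [0.004 0.016 3.011] turn units(5deg) 0.021
```

View pics/w9.png

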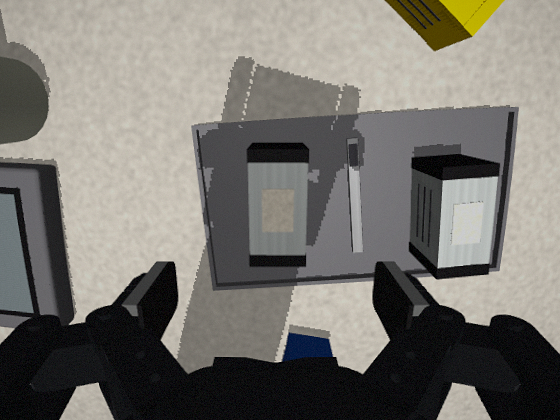

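The left cartridge (277,205) is centred. Descend, grip, lift about 96 mm.

Call:
{"method": "step_arm", "body": {"targets": [[[1,0,0.01,0.2,0],[1,0,0,0.5,0],[1,0,0,0.5,0],[1,0,0,0.5,0],[1,0,0,0.5,0],[1,0,0,0.4,0],[1,0,0,0.25,0],[1,0,0,0.13,0],[1,0,0,0,0],[1,0,0,0,0]]]}}

```text
time: 16.98
eef_pos: [0.543, -0.1002, 0.0247]
tcp_rot: [0.998, -0.06, 0.0, 0.0]
contact_force: [-0.3, -0.6, 0.7]
opening: 0.996
```

Call:
{"method": "step_arm", "body": {"targets": [[[0,0,0,0,0],[0,0,0,0,0],[0,0,0,0,0],[0,0,0,0,0],[0,0,0,0,0],[0,0,0,0,0],[0,0,0,0,0],[0,0,0,0,0]]], "squeeze": 60}}

```text
time: 17.65
eef_pos: [0.5436, -0.1006, 0.0256]
tcp_rot: [0.998, -0.06, 0.001, 0.001]
contact_force: [-0.2, -0.9, 6.3]
opening: 0.494
```

Call:
{"method": "step_arm", "body": {"targets": [[[0,0,0,-0.05,0],[0,0,0,-0.15,0],[0,0,0,-0.3,0],[0,0,0,-0.4,0],[0,0,0,-0.4,0],[0,0,0,-0.4,0],[0,0,0,-0.4,0],[0,0,0,-0.25,0],[0,0,0,-0.1,0],[0,0,0,0,0]]]}}

```text
time: 18.48
eef_pos: [0.543, -0.0999, 0.1234]
tcp_rot: [0.998, -0.06, 0.001, 0.0]
contact_force: [-0.8, -0.1, -6.2]
opening: 0.499
```

```bash
python3 -c "
from h import *
todo(.520,.180,.1185,-10.4)
c=dict(np.load('top0.npz'));im=c['pixels'];W=cloud(c)
cv2.imwrite('pics/scan.png',cv2.resize(im[175:260,185:260,::-1],None,fx=7,fy=7,interpolation=cv2.INTER_CUBIC))
P=W[175:205,215:260].reshape(-1,3);P=P[P[:,2]>.05];print('mug',np.nanmin(P,0),np.nanmax(P,0))
"
```

```text
t 18.48 pos [ 0.543  -0.0999  0.1234] yaw -6.87 tilt 0.09 F [-0.77 -0.12 -6.17] op 0.499
tool units(4cm) total [-1.409 -6.879  0.117] turn units(5deg) 0.706
mug [0.61758266 0.11148044 0.05114633] [0.62715459 0.16028763 0.0940961 ]
```

View pics/scan.png

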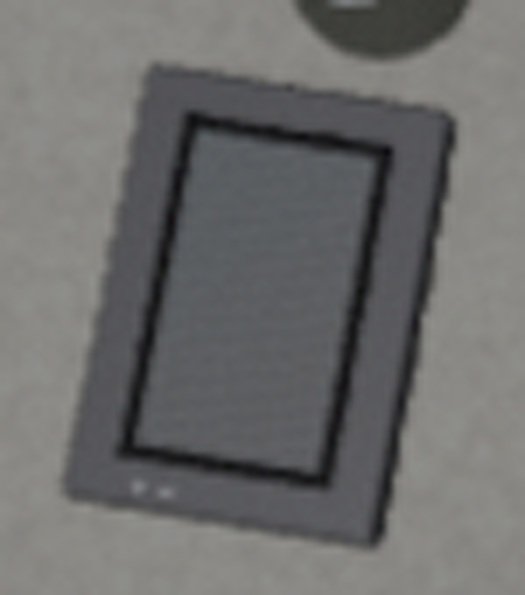

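The enlarged crop shows the window frame centre at top-image px (221.6,218), which is about (0.519,0.180). The underside is now about 0.10 m up, so I carry level at this height and then turn.

Call:
{"method": "step_arm", "body": {"targets": [[[0,-0.02,-0.1,0,0],[0,-0.04,-0.2,0,0],[0,-0.08,-0.4,0,0],[0,-0.1,-0.5,0,0],[0,-0.12,-0.6,0,0],[0,-0.12,-0.6,0,0],[0,-0.12,-0.6,0,0],[0,-0.12,-0.6,0,0],[0,-0.12,-0.6,0,0],[0,-0.12,-0.6,0,0]]]}}

```text
time: 19.32
eef_pos: [0.526, 0.0972, 0.1209]
tcp_rot: [0.998, -0.06, -0.001, -0.0]
contact_force: [0.8, 0.1, -6.6]
opening: 0.497
```

Call:
{"method": "step_arm", "body": {"targets": [[[0,-0.12,-0.5,0,0],[0,-0.12,-0.5,0,0],[0,-0.12,-0.5,0,0],[0,-0.1,-0.3,0,0],[0,-0.06,-0.2,0,0.1],[0,-0.03,-0.08,0,0.2],[0,0,0,0,0.2],[0,0,0,0,0.2],[0,0,0,0,0],[0,0,0,0,0]]]}}

```text
time: 20.15
eef_pos: [0.5159, 0.1797, 0.1224]
tcp_rot: [0.996, -0.091, 0.0, 0.0]
contact_force: [0.2, -0.2, -5.5]
opening: 0.498
```

```bash
python3 -c "
from h import *
todo(.520,.180,.1225,-10.4)
for n in('wrist','top','scene'):
  c=read_camera(n);cv2.imwrite(f'pics/{n}10.png',c['pixels'][:,:,::-1])
  W=cloud(c);z=W[:,:,2];k=(z>.152)&(z<.17)&(W[:,:,0]>.44)&(W[:,:,0]<.6)&(W[:,:,1]>.1)&(W[:,:,1]<.26)
  if k.sum()>50:
    P=W[k];r=cv2.minAreaRect((P[:,:2]*1000).astype(np.float32));print(n,k.sum(),r,np.median(P[:,2]))
"
```

```text
t 20.15 pos [0.5159 0.1797 0.1224] yaw -10.44 tilt 0.01 F [ 0.24 -0.24 -5.47] op 0.498
tool units(4cm) total [ 0.099 -0.026 -0.002] turn units(5deg) -0.009
wrist 20167 ((519.8403930664062, 179.81524658203125), (70.26829528808594, 84.3660888671875), 79.52745819091797) 0.16096092872984577
scene 516 ((523.4752807617188, 181.14743041992188), (87.5525894165039, 69.62216186523438), 6.121272563934326) 0.16187593229753236
```

View pics/wrist10.png

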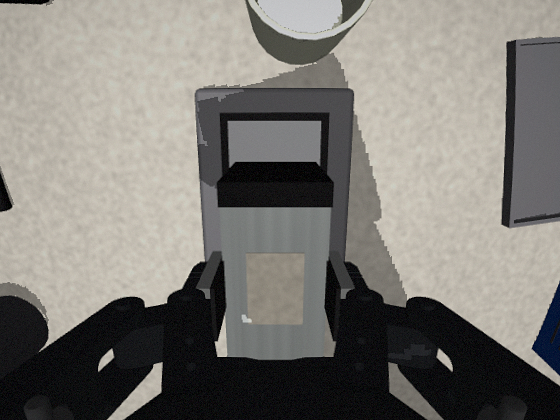

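View pics/scene10.png

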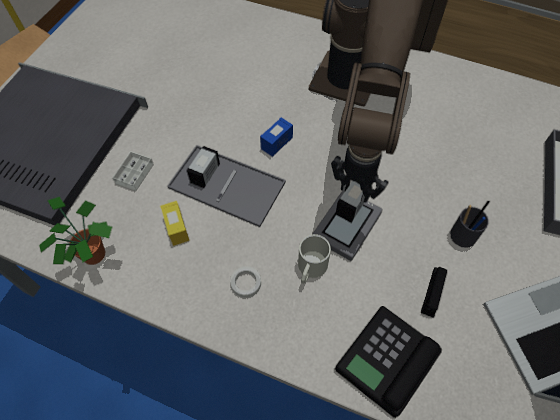

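View pics/top10.png

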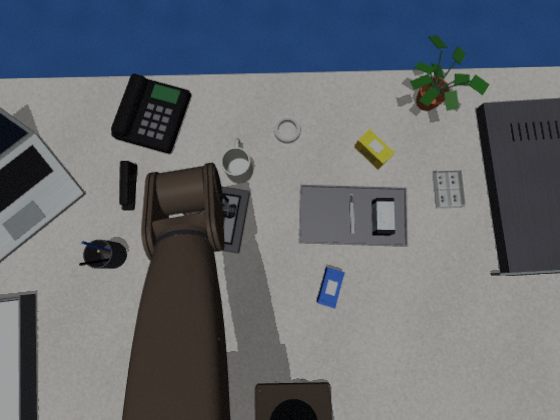

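In the wrist view the cartridge (px 275) is centred on the window (220 to 328, centre 274) and parallel to it. In the scene and top views the dummy, the bar and the bystanders are where they were. One 4 mm nudge forward, then settle.

Call:
{"method": "step_arm", "body": {"targets": [[[0,0.05,-0.01,0,0],[0,0.04,-0.01,0,0],[0,0,0,0,0],[0,0,0,0,0],[0,0,0,0,0],[0,0,0,0,0],[0,0,0,0,0],[0,0,0,0,0],[0,0,0,0,0],[0,0,0,0,0]]]}}

```text
time: 21.13
eef_pos: [0.5193, 0.1807, 0.1224]
tcp_rot: [0.996, -0.09, -0.0, 0.0]
contact_force: [-0.4, -0.5, -5.8]
opening: 0.502
```

```bash
python3 -c "
from h import *
todo(.520,.180,.1225,-10.4)
print(np.abs(get_state()['dq']).max())
c=read_camera('wrist');W=cloud(c);z=W[:,:,2];im=c['pixels'].astype(int).sum(2)
# window: dark frame px on scanner top
k=(z>.024)&(z<.036)&(W[:,:,0]<.62)&(W[:,:,0]>.4)&(W[:,:,1]>.08)&(W[:,:,1]<.28)
P=W[k];print('scanner visible',np.round(np.nanpercentile(P[:,:2],[1,99],axis=0),3))
d=k&(im<90);P=W[d];i=P[:,0].argmax();print('window far edge x',np.percentile(P[:,0],[95,99]),d.sum())
carts('top','t11')
s=get_state();print(s['contact_force'],s['opening'])
"
```

```text
t 21.13 pos [0.5193 0.1807 0.1224] yaw -10.37 tilt 0.0 F [-0.4  -0.53 -5.8 ] op 0.502
tool units(4cm) total [ 0.019  0.013 -0.002] turn units(5deg) 0.006
0.002591648091260854
scanner visible [[0.476 0.112]
 [0.611 0.24 ]]
window far edge x [0.59141141 0.5933668 ] 1441
top [111  73  34  62 939] [834.8 431.9] [ 43.7 178.3] 73.0 0.0628
top [357 129  37  36 581] [ 697.6 -232.4] [92.  46.2] 42.7 0.0608
top [375 198  20  36 651] [ 511.4 -244.7] [45.7 91.8] 88.1 0.0648
top [317 267  28  42 673] [332.8 -98.9] [45.1 92.5] 71.9 0.0608
[-0.50173918  0.01037802 -5.90768464] 0.4964172696713157
```

```bash
python3 -c "
from plant import sign_off
print(sign_off())"
```

```text
the job is handed in; nothing more can be done
None
```

I handed the job in at about 21 s, with the left cartridge still held over the scanner window. The system gave no verdict.

**Weighing:** I lifted the left cartridge first, set it back upright and let go, then did the same with the right one. The left pulled about 5.9 N (about 0.6 kg) and the right about 2.1 N (about 0.21 kg). So the left is the full one, and that is the one I presented.

**Last checks:**
- **Position:** the tool was at (0.519, 0.181), against a window centre measured at about (0.520, 0.180). A rougher estimate from the window's far edge in the last wrist picture put the centre nearer x = 0.527. The gap of about 7 mm is well inside the 30 mm allowed.
- **Attitude:** yaw was -10.4°, matching the scanner, with no measurable tilt and the joints practically still.
- **Height:** the underside was about 71 mm above the glass. I worked this out from the lift height rather than measuring it directly.
- **Grip:** the load was a steady 5.9 N at an opening of about 0.5.
- **Rest of the desk:** the right cartridge stands released at its starting spot. The bar and bystanders looked unmoved in the pictures taken just before the final 4 mm nudge.

The early top-camera and wrist-camera positions disagreed by up to about 4 mm in x. I used the mean for the first grasp and leaned towards the wrist camera after that. No check failed.

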